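# Unhook a skimmer basket from a keeper rack and weigh it

## Task

Take the white skimmer basket off the twin hook of the rack without straining the rack: raise its handle past the upturned tips, draw it out towards the front through the gap below the two keeper bars, and stand it upright in the middle of the scale's plate. Put it down gently rather than dropping it, leave it standing free, and do not disturb the bottle, the tub and the can.

Things in the scene. Friction and masses are not known exactly. Their poses are not given: they have to be found in the camera images.
- grip (a point): Centre of the blue grip in the middle of the basket's handle bar: 18 mm wide (x), 60 mm long (y), 24 mm high (z, up). The white handle bar through it is level, round, 12 mm thick, 182 mm long along y, its centre line at this height; its bare parts on both sides of the grip lie across the rack's two prongs.
- basket_foot (a point): Centre of the underside of the basket's foot, 180 mm straight below grip, same axes. At the start it hangs about 36 mm above the counter. The rim reaches back under the rack's orange rods until the basket has been drawn out level some 140 to 150 mm in front of the hanging place: only then is it free to rise or go sideways.
- basket: White round open skimmer basket, 60 mm high, 160 mm across the rim, 124 mm across the foot, 0.3 to 0.55 kg, with a rigid handle over it: upright legs at y = -85 and +85 mm carry the handle bar (see grip) 180 mm above the foot. Origin and axes as basket_foot.
- rack: Green steel rack, bolted down. Origin on the counter straight below the hanging place; x to the back, y along the hung handle bar, z up; its front is -x. Posts 320 mm high at x = 140, y = -66 and +66 mm. From them two steel prongs, 10 mm wide, run forward to x = -40 mm. |y| below 60 mm is free for a gripper from above. The basket must not press on any part of the rack with more than 35 N.
- hang_place (a point): Point midway between the two prongs at the height of their top faces (210 mm above the counter), on the rack's z axis; the handle bar lies on the prongs within 12 mm of it in x. Axes as rack.
- tip_line (a point): A mark at x = -45 mm of the rack, level with the prongs' tops. In front of each prong (y = -66 and +66 mm) an upturned orange hook tip, 10 mm thick with a flat top, rises through this line. The tops of the tips are 25 to 75 mm above it: they belong to an orange carriage that is clamped at another height every time and whose height is not reported. Rigid: can be felt.
- keeper_line (a point): A mark at x = -50 mm of the rack, level with the prongs' tops: the front end of the two orange keeper bars (10 mm thick, level), one straight above each prong, from the posts to here. They belong to the same carriage: their undersides are always 20 mm higher than the tops of the tips, so the 12 mm bar leaves only through this gap. Rigid: can be felt with a few newtons.
- plate (a point): Centre of the top face of the scale's bright steel plate, 210 mm (x) by 230 mm (y), 30 mm above the counter, fixed and level. z up.
- scale: The whole scale: grey base 220 by 240 mm, steel plate on top, low black display strip behind it (+x); origin on the counter below the plate's centre.
- bottle: Blue bottle with a white cap, 72 mm across, 190 mm high, standing; origin at the centre of its underside. Leave alone.
- tub: White tub with a red lid, 90 mm across, 55 mm high, standing; origin at the centre of its underside. Leave alone.
- can: Metal can, 84 mm across, 100 mm high, standing; origin at the centre of its underside. Leave alone.
Not all that is in view belongs to the job. Of the things like the basket, leave any that is red; of the rest the larger one is meant.

How it is judged (in metres and radians):
On the way, in this order (a step that is already met when the one before it is completed fails the run):
1. the handle has been raised and drawn out in front of the hook tips, the basket still carried (x of grip in the frame of rack below -0.075 m and height (world z) of grip above 0.225 m and contact force between the fingers and basket above 0.5 N), for 0.1 s.
2. the basket stands on the scale's plate (distance between basket_foot and plate below 0.04 m and contact force between basket and scale above 1 N), for 0.1 s.
At the end, for the whole second after the job is handed in: The basket stands released and at rest on the scale's plate, upright within 0.06 rad, its foot flat on the plate (within 4 mm) and its centre within 35 mm of the plate's centre (horizontal distance between basket_foot and plate below 0.035 m and z of basket_foot in the frame of plate between -0.004 and 0.004 m and angle between grip's own z axis and vertical below 0.06 rad and linear speed of basket below 0.02 m/s and contact force between the fingers and basket below 0.1 N); the robot touches nothing.
It fails at once if the basket pressed, pulled or struck the rack with more than 35 N (contact force between basket and rack above 35 N).
It fails at once if the basket was dropped or thrown (moving faster than 0.35 m/s with no finger on it) (linear speed of basket above 0.35 m/s and contact force between the fingers and basket below 0.1 N).
It fails at once if the basket was set down on the scale harder than 60 N (contact force between basket and scale above 60 N).
It fails at once if the bottle, the tub or the can was moved more than 20 mm or tipped (distance of any of bottle, tub, can from where it was at the start of the episode above 0.02 m or angle between any of bottle, tub, can's own z axis and vertical above 0.2 rad).
It also fails if it takes over 64 s, if anything falls off the work surface, if the arm or the gripper's body presses on something with over 40 N, if the wrist force passes 120 N, or if a joint passes its speed limit or range.

## Robot

A 6-joint arm with a two-finger parallel gripper is mounted at the origin on the work surface. World frame = base frame: x ahead of the robot, y to its left, z up, the work surface at z = 0. Lengths are in mm, angles in rad, forces in N, time in s.
With the tool pointing down it reaches from about 350 to 975 mm from the base axis. Payload 7.1 kg.
Tool frame: the origin (TCP) lies on the centre line of the jaws, within the pads' length; the fingertips stand 11 mm ahead of it and the grasp point (between the pads) lies 8 mm behind it (ctrl.tip_reach is the distance from the TCP to the fingertips, in mm); z points along the fingers, x is the direction in which the jaws open and shut, and the axes are right-handed (so a half turn about z gives the same grasp; the last joint's range is limited). The gripper opens to 88 mm and grips with 3 to 60 N. Pads are 20 mm wide; open, the fingers measure 115 mm over their backs; the gripper's body (75 mm by 178 mm) begins 61 mm behind the grasp point.
Start: joints at [1.273, 0.423, 1.63, -0, 1.089, -0.019], TCP at [171.97, 600.859, 233.675] pointing down, gripper open.
Joint ranges: [-3, 3], [-0.9, 2.11], [0.09, 2.58], [-1.31, 4.45], [0.11, 2.69], [-2.54, 2.54]. Speed limits (rad/s): [2.39, 2.39, 3.01, 3.14, 3.14, 3.14].

## Interface

Orientations are given as a rotation vector (axis times angle).
In Python, from workcell import readout, optics, close_job, ctrl gives the robot as it stands.
- The arm moves only by the tool arm_command, never from a script. Its argument "moves" is a list of rows, each a list of 3 entries, a list of its own where there are three numbers: the turn, a rotation vector about the world's x, y, z in rad, then the shift along the world's x, y, z in cm, then the closure, from 0 (fully open) to 1 (shut). In form: [[[ax, ay, az], [tx, ty, tz], jaw], ...]. A call has 1 to 8 rows; each row is the pose to reach, as a shift and turn from the pose commanded when the call began; what a row does not reach only later rows make up. A row lasts 1/8 s, in which the tool goes at most 62.5 mm and 10.7 degrees, less where a joint would pass 70% of its speed; a pose out of reach is approached as far as the arm can. A call with a gripper value outside its range is refused whole. The fingers move at their own pace and stop on an object; the grip force is fixed at half the most. Time passes only in rows, so rows that repeat a pose let the fingers close. It gives the time, the measured TCP pose, the force and the opening at its end, in the units of the state.
- readout.get_obs(): the state, without advancing time (a new reading comes with each control period).
- optics.get_image(name): name is "scene" or "top" or "wrist"; returns the picture (420x560x3 uint8, blue, green, red); there is no depth.
- optics.camera_model(name): a dict with "K" (3x3 intrinsics, pixels), "rvec" (rotation vector, rad) and "tvec" (3), from world to camera coordinates, as OpenCV has them. Camera axes: x right, y down, z forward; pixel columns grow to the right and rows downward; lengths in mm; the calibration is good to about 2 mm. A picture is of the moment at which its call begins: read the wrist's pose just before it. camera_model takes no time and is no camera call; for the wrist camera it gives the pose at the moment of the call.
- close_job(): hands the job in, once; it reports no verdict.
The state is a dict: "t": time; "qpos": joint angles; "qvel": joint speeds; "joint_torque": joint torques, N m; "ee_pos": TCP position; "orientation": TCP orientation; "ft_force": force on the tool from outside, world axes, zero at the start; "moment": the same for the moment, N m; "width": finger opening in mm.
Only numpy, scipy, OpenCV 4.12 (cv2) and the standard library are available. Lean on these libraries where they do the work, as an engineer would, in place of code of your own. Each camera call takes 0.05 s, during which the arm holds its last target. There are 200 camera calls.

## Working session

There is one attempt and no reset: what is moved stays moved. The work goes in short steps, Python scripts to look and compute and a tool call to move; the robot and the scene stay as the last step left them, time stands still between calls to the robot, and variables do not carry over. Pictures are saved under pics/ and viewed, about 8 in all and at most 12, crops included, and the job is handed in when it is done.

Besides the shell and the picture viewer there is one more tool, called after ">>>" in YAML: its name, and indented under it one key for each argument. arm_command: Moves the arm, as the interface text tells. Its arguments: {"type":"object","properties":{"moves":{"type":"array"}},"required":["moves"]}

```bash
mkdir -p pics; ls
python3 - <<'E'
from workcell import readout, optics, ctrl
import cv2, numpy as np
print(readout.get_obs())
for n in ("scene","top"):
    cv2.imwrite(f"pics/{n}0.png",optics.get_image(n)); m=optics.camera_model(n); print(n,m)
E
```

```text
pics
{'t': 0.0, 'qpos': array([ 1.27301471e+00,  4.23823264e-01,  1.63070103e+00,  2.36320879e-06,
        1.08860359e+00, -1.89677767e-02]), 'qvel': array([-0.00030679, -0.0007503 , -0.00152313,  0.00166058, -0.00080848,
        0.00121586]), 'joint_torque': array([-3.21849388e-03, -5.44614995e+01, -2.73667341e+01,  6.41892012e-02,
        2.29530578e-02, -1.53986175e-04]), 'ee_pos': array([171.80391708, 600.35206952, 232.90833051]), 'orientation': array([ 2.50785517e+00,  1.89066515e+00, -1.95417568e-03]), 'ft_force': array([-0.08327034,  0.03081543,  0.36766732]), 'moment': array([-0.04730716,  0.0030509 , -0.0147692 ]), 'width': 88.2373844135463}
scene {'K': array([[386.37859864,   0.        , 281.21122449],
       [  0.        , 386.37859864, 210.70453936],
       [  0.        ,   0.        ,   1.        ]]), 'rvec': array([ 1.09140895,  2.57656189, -0.78791161]), 'tvec': array([ 324.71027591, -193.80833901, 1472.92258126])}
top {'K': array([[506.9365211 ,   0.        , 267.07983068],
       [  0.        , 506.9365211 , 209.54376063],
       [  0.        ,   0.        ,   1.        ]]), 'rvec': array([ 2.13695534, -2.09567345,  0.20128382]), 'tvec': array([  -8.68756058,  506.3922217 , 1433.81998476])}
```

View pics/scene0.png

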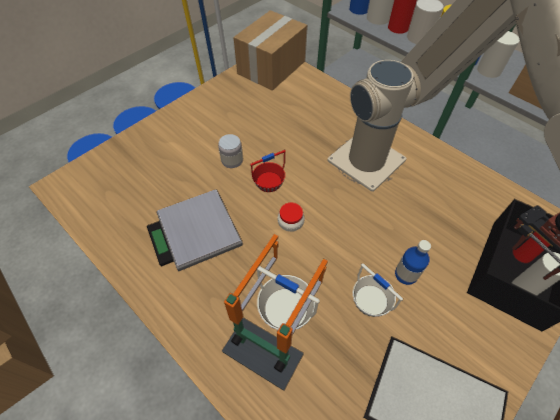

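View pics/top0.png

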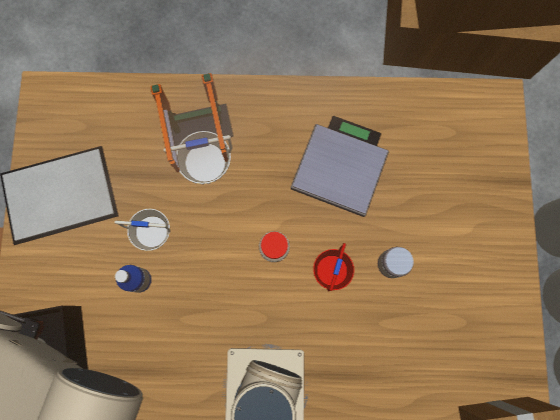

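Candidates (top view): white basket in the rack (203,158), small free white basket (148,230) and red basket (333,268). The one meant is the larger white one in the rack. The scale is at (340,170), the tub at (274,246), the can at (397,262) and the bottle at (130,278). Next is a close crop to check the choice and take measurements.

```bash
python3 - <<'E'
import cv2, numpy as np
t=cv2.imread("pics/top0.png"); s=cv2.imread("pics/scene0.png")
a=cv2.resize(t[60:200,140:270],None,fx=4,fy=4,interpolation=cv2.INTER_CUBIC)[:,:400]
b=cv2.resize(s[225:385,215:335],None,fx=3.5,fy=3.5,interpolation=cv2.INTER_CUBIC)[:,:400]
c=np.zeros((560,800,3),np.uint8); c[:a.shape[0],:a.shape[1]]=a; c[:b.shape[0],400:400+b.shape[1]]=b
cv2.imwrite("pics/crop1.png",c)
E
cat > h.py <<'E'
import cv2, numpy as np
def proj(m,p): return cv2.projectPoints(np.float64(p).reshape(-1,1,3),m["rvec"],m["tvec"],m["K"],None)[0].reshape(-1,2)
def at_z(m,uv,z):
    R=cv2.Rodrigues(m["rvec"])[0]; c=-R.T@m["tvec"]; d=R.T@np.linalg.inv(m["K"])@np.r_[uv,1.]
    return c+d*(z-c[2])/d[2]
def tri(ms,uvs):
    A=[];b=[]
    for m,uv in zip(ms,uvs):
        R=cv2.Rodrigues(m["rvec"])[0]; c=-R.T@m["tvec"]; d=R.T@np.linalg.inv(m["K"])@np.r_[uv,1.]; d/=np.linalg.norm(d)
        P=np.eye(3)-np.outer(d,d); A.append(P); b.append(P@c)
    x=np.linalg.lstsq(np.vstack(A),np.hstack(b),rcond=None)[0]; return x, np.linalg.norm(np.vstack(A)@x-np.hstack(b))
E
python3 - <<'E'
from workcell import optics
from h import *
T=optics.camera_model("top");S=optics.camera_model("scene")
t=cv2.imread("pics/top0.png"); s=cv2.imread("pics/scene0.png")
# blue blobs
for n,im in(("top",t),("scene",s)):
    h=cv2.cvtColor(im,cv2.COLOR_BGR2HSV); k=cv2.inRange(h,(105,150,90),(125,255,255))
    N,l,st,ce=cv2.connectedComponentsWithStats(k)
    print(n,[(ce[i].round(1),st[i,4]) for i in range(1,N) if st[i,4]>25])
# scale plate in top
h=cv2.cvtColor(t,cv2.COLOR_BGR2HSV)
for nm,uv,z in (("scale",(340,170),30),("tub",(274,246),55),("can",(398,262),100),("bottlecap",(122,277),190),("red",(333,270),0),("small",(149,230),30),("rackbase",(200,145),0)):
    print(nm,at_z(T,uv,z).round(1))
E
```

```text
top [(array([139.3, 223.1]), np.int32(69)), (array([337.4, 266.1]), np.int32(63)), (array([132.3, 271. ]), np.int32(117))]
scene [(array([356.4,   6. ]), np.int32(49)), (array([170.8,  93. ]), np.int32(555)), (array([130.8, 117.3]), np.int32(551)), (array([ 85.6, 144.8]), np.int32(524)), (array([267.7, 156.5]), np.int32(36)), (array([415.6, 259.4]), np.int32(407)), (array([286.3, 283. ]), np.int32(176)), (array([381.1, 280.7]), np.int32(84))]
scale [ 635.9 -215.7   30. ]
tub [399.  -20.9  55. ]
can [ 355.6 -364.1  100. ]
bottlecap [294.3 370.7 190. ]
red [ 337.9 -196.8    0. ]
small [442.3 347.7  30. ]
rackbase [716.5 213.9   0. ]
```

View pics/crop1.png

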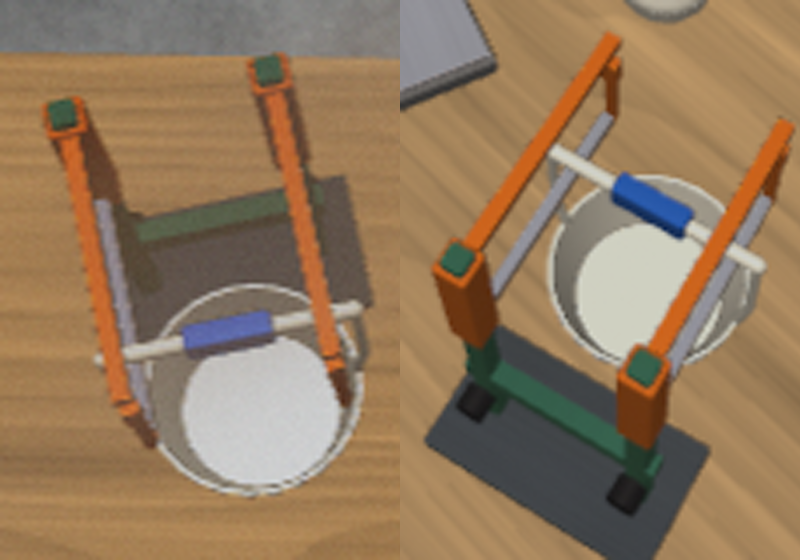

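Run:
```python
from workcell import optics
from h import *
T=optics.camera_model("top");S=optics.camera_model("scene")
a=lambda u,v:(139.6+u/4,59.6+v/4); b=lambda u,v:(214.6+(u-400)/3.5,224.6+v/3.5)
pts={"postL":(a(66,113),b(646,369)),"postR":(a(269,70),b(460,260)),"keepL":(a(126,408),b(788,124)),"keepR":(a(334,363),b(617,38)),
"barL":(a(97,359),b(763,266)),"barR":(a(360,308),b(553,150)),"grip":(a(228,334),(286.3,283.0))}
P={}
for k,(p,q) in pts.items():
    P[k],r=tri((T,S),(p,q)); print(k,P[k].round(1),"res",round(r,1))
P["gripz"]=at_z(T,pts["grip"][0],216+10);print("grip@226",P["gripz"].round(1))
for n in "LR": P["p"+n]=at_z(T,pts["post"+n][0],320);print("post",n,P["p"+n].round(1))
d=(P["pL"]-P["pR"]);print("sep",np.linalg.norm(d))
for d in (d,P["barL"]-P["barR"],P["keepL"]-P["keepR"]):print("yaw",np.arctan2(-d[0],d[1]))
d=(P["pL"]+P["pR"]-P["keepL"]-P["keepR"])/2;print("yaw pk",np.arctan2(d[1],d[0]),np.linalg.norm(d[:2]))
# scale plate by contour
t=cv2.imread("pics/top0.png");hsv=cv2.cvtColor(t,cv2.COLOR_BGR2HSV)
print(hsv[170,340]); k=cv2.inRange(hsv,(110,15,90),(135,90,255)); k[:, :280]=0;k[:,400:]=0;k[:110]=0;k[230:]=0
c=max(cv2.findContours(k,0,2)[0],key=cv2.contourArea); r=cv2.minAreaRect(c);print(r)
for p in cv2.boxPoints(r): print(at_z(T,p,30).round(1))
print("plate",at_z(T,r[0],30).round(1))
```

```text
postL [758.7 286.  315.9] res 3.3
postR [789.6 159.  317. ] res 2.4
keepL [571.9 239.6 301.9] res 1.9
keepR [603.4 112.  301.6] res 1.5
barL [629.2 277.  220.8] res 1.3
barR [668.2 106.7 215.1] res 4.8
grip [649.  190.8 219.2] res 0.3
grip@226 [646.9 189.5 226. ]
post L [758.2 283.1 320. ]
post R [789.4 157.2 320. ]
sep 129.64448630065988
yaw 0.24311057009828022
yaw 0.22491901946913576
yaw 0.24236942302751818
yaw pk 0.23395389058018173 191.34203219744953
[120  31 157]
((340.4449157714844, 168.09979248046875), (76.54082489013672, 66.35258483886719), 20.772253036499023)
[585.  -74.5  30. ]
[ 782.2 -144.7   30. ]
[ 699.4 -361.7   30. ]
[ 506.4 -287.    30. ]
plate [ 641.8 -217.1   30. ]
```

The rack pose measurements agree: yaw about 0.237 and origin about (637,187.5). The keeper tops at about 302 put the tips about 62 mm above the prongs. I'll move above the grip at a safe height and check with the wrist camera.

>>> arm_command:
  moves:
    - [[0,0,0],[0,0,6],0]
    - [[0,0,0],[0,0,12],0]
    - [[0,0,-0.1],[2,-2,17],0]
    - [[0,0,-0.25],[6,-5,17],0]
    - [[0,0,-0.4],[10.5,-9,17],0]
    - [[0,0,-0.55],[15,-13,17],0]
    - [[0,0,-0.7],[19.5,-17,17],0]
    - [[0,0,-0.85],[24,-21,17],0]

```text
t: 1.1
ee_pos: [413.0, 389.3, 403.4]
orientation: [3.067, 0.681, -0.001]
ft_force: [-0.2, 0.2, -0.4]
width: 87.4
```

```bash
python3 -c "
from workcell import readout;o=readout.get_obs();print(o['t'],o['ee_pos'],o['orientation'],o['qpos'])"
```

```text
1.1 [413.01634387 389.2687174  403.40462533] [ 3.06660373e+00  6.81357178e-01 -6.12878210e-04] [7.34831151e-01 1.86799139e-01 1.56528470e+00 1.31398342e-05
 1.38995013e+00 2.97559456e-01]
```

>>> arm_command:
  moves:
    - [[0,0,-0.05],[4.5,-4,0],0]
    - [[0,0,-0.1],[9,-8,0],0]
    - [[0,0,-0.15],[13.5,-12,0],0]
    - [[0,0,-0.2],[18,-15.5,0],0]
    - [[0,0,-0.207],[22,-18.5,0],0]
    - [[0,0,-0.207],[23.7,-20,0],0]
    - [[0,0,-0.207],[23.7,-20,0],0]
    - [[0,0,-0.207],[23.7,-20,0],0]

```text
t: 2.1
ee_pos: [647.9, 191.9, 403.6]
orientation: [-3.119, -0.37, 0.001]
ft_force: [-0.7, 0.3, -0.2]
width: 87.8
```

Run:
```python
from workcell import optics,readout
from h import *
o=readout.get_obs(); m=optics.camera_model("wrist"); im=optics.get_image("wrist"); cv2.imwrite("pics/w1.png",im)
np.savez("w1.npz",**m); print(o['ee_pos'],o['orientation'],o['ft_force'])
h=cv2.cvtColor(im,cv2.COLOR_BGR2HSV); k=cv2.inRange(h,(105,150,60),(125,255,255))
N,l,st,ce=cv2.connectedComponentsWithStats(k)
for i in range(1,N):
    if st[i,4]>200:
        c=max(cv2.findContours((l==i).astype(np.uint8),0,2)[0],key=len);r=cv2.minAreaRect(c)
        bp=[at_z(m,p,228)[:2].round(1) for p in cv2.boxPoints(r)]
        print(ce[i].round(1),st[i],at_z(m,ce[i],226).round(1),r,bp)
R,_=cv2.Rodrigues(o['orientation']);print(R[:,0],np.arctan2(R[1,0],R[0,0]))
```

```text
[647.87008125 191.90803391 403.61557266] [-3.11934719e+00 -3.69863819e-01  1.21833597e-03] [-0.72401588  0.30446962 -0.17331957]
[132.7  10.9] [126   0  15  24 270] [478.6 323.4 226. ] ((132.59458923339844, 10.932433128356934), (11.672327995300293, 24.00225257873535), 9.462322235107422) [array([473.6, 312.5]), array([474.9, 332.3]), array([485.1, 333.2]), array([483.9, 313.4])]
[282.1 195.4] [275 166  15  53 641] [650.8 188.3 226. ] ((282.0, 192.0), (14.0, 52.0), 0.0) [array([649.1, 163. ]), array([636.4, 216.8]), array([650.3, 220.2]), array([663.6, 166.5])]
[ 9.72271419e-01  2.33854150e-01 -7.23900521e-04] 0.2360399354316939
```

View pics/w1.png

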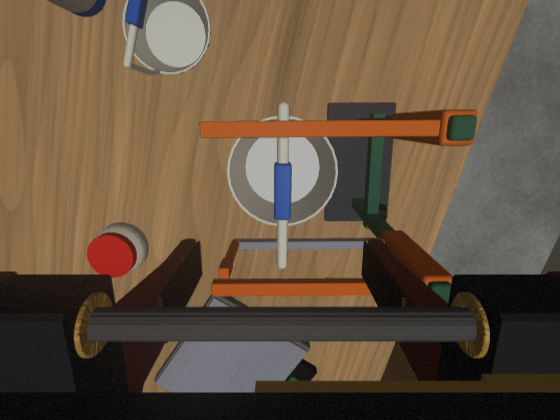

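The wrist picture confirms the choice. The blue grip is at (282,192) between the orange keepers, aligned with the jaws, and projects to (650,191). Going down with open jaws.

>>> arm_command:
  moves:
    - [[0,0,0],[0,0,-5],0]
    - [[0,0,0],[0,0,-9],0]
    - [[0,0,0],[0,0,-12],0]
    - [[0,0,0],[0,0,-15],0]
    - [[0,0,0],[0,0,-17.5],0]
    - [[0,0,0],[0,0,-19.6],0]
    - [[0,0,0],[0,0,-19.6],0]
    - [[0,0,0],[0,0,-19.6],0]

```text
t: 3.15
ee_pos: [649.4, 191.4, 208.8]
orientation: [-3.12, -0.369, -0.002]
ft_force: [-1.0, -0.0, 0.5]
width: 87.9
```

Run:
```python
from workcell import optics,readout
from h import *
o=readout.get_obs(); print(o['ee_pos'],o['ft_force'])
im=np.hstack([cv2.resize(optics.get_image(n)[y:y+200,x:x+200],(400,400)) for n,x,y in(("scene",190,170),("top",100,60))])
cv2.imwrite("pics/d1.png",im)
```

```text
[649.39413966 191.40010511 208.77247282] [-0.97842217 -0.01023626  0.48890232]
```

View pics/d1.png

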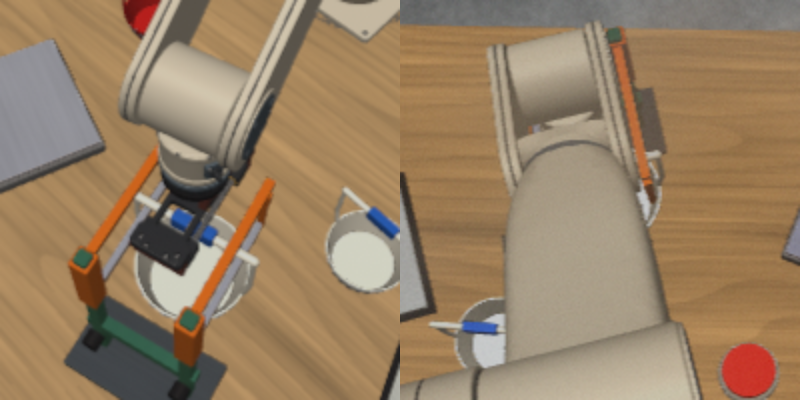

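The fingers straddle the grip and nothing is touching. Closing.

>>> arm_command:
  moves:
    - [[0,0,0],[0,0,0],0.5]
    - [[0,0,0],[0,0,0],0.7]
    - [[0,0,0],[0,0,0],0.85]
    - [[0,0,0],[0,0,0],1]
    - [[0,0,0],[0,0,0],1]
    - [[0,0,0],[0,0,0],1]
    - [[0,0,0],[0,0,0],1]
    - [[0,0,0],[0,0,0],1]

```text
t: 4.25
ee_pos: [648.9, 190.8, 207.6]
orientation: [3.12, 0.368, -0.0]
ft_force: [-0.7, 0.2, -0.4]
width: 17.5
```

>>> arm_command:
  moves:
    - [[0,0,0],[0,0,0.5],1]
    - [[0,0,0],[0,0,1],1]
    - [[0,0,0],[0,0,1.5],1]
    - [[0,0,0],[0,0,2],1]
    - [[0,0,0],[0,0,2.5],1]
    - [[0,0,0],[0,0,3],1]
    - [[0,0,0],[0,0,3],1]
    - [[0,0,0],[0,0,3],1]

```text
t: 5.25
ee_pos: [648.8, 190.8, 237.5]
orientation: [3.12, 0.368, -0.0]
ft_force: [-0.7, -0.4, -4.2]
width: 17.8
```

Weight is about 4 N. I'll raise it another 25 mm, then feel upward in small steps.

>>> arm_command:
  moves:
    - [[0,0,0],[0,0,0.4],1]
    - [[0,0,0],[0,0,0.8],1]
    - [[0,0,0],[0,0,1.2],1]
    - [[0,0,0],[0,0,1.6],1]
    - [[0,0,0],[0,0,2],1]
    - [[0,0,0],[0,0,2.4],1]
    - [[0,0,0],[0,0,2.5],1]
    - [[0,0,0],[0,0,2.5],1]

```text
t: 6.25
ee_pos: [649.0, 190.9, 262.7]
orientation: [-3.12, -0.368, -0.0]
ft_force: [-0.7, -1.2, -4.4]
width: 17.9
```

>>> arm_command:
  moves:
    - [[0,0,0],[0,0,0.1],1]
    - [[0,0,0],[0,0,0.2],1]
    - [[0,0,0],[0,0,0.3],1]
    - [[0,0,0],[0,0,0.4],1]
    - [[0,0,0],[0,0,0.5],1]
    - [[0,0,0],[0,0,0.5],1]

```text
t: 7.0
ee_pos: [649.0, 190.9, 267.8]
orientation: [-3.12, -0.368, -0.0]
ft_force: [0.2, 0.5, -4.3]
width: 17.6
```

>>> arm_command:
  moves:
    - [[0,0,0],[0,0,0.1],1]
    - [[0,0,0],[0,0,0.2],1]
    - [[0,0,0],[0,0,0.2],1]

```text
t: 7.38
ee_pos: [649.0, 190.9, 269.8]
orientation: [-3.12, -0.368, -0.0]
ft_force: [0.2, 0.0, -2.7]
width: 17.8
```

>>> arm_command:
  moves:
    - [[0,0,0],[0,0,0.1],1]
    - [[0,0,0],[0,0,0.2],1]
    - [[0,0,0],[0,0,0.2],1]

```text
t: 7.75
ee_pos: [649.1, 190.9, 271.8]
orientation: [-3.12, -0.368, -0.0]
ft_force: [1.2, 0.5, -4.0]
width: 17.8
```

>>> arm_command:
  moves:
    - [[0,0,0],[0,0,0.1],1]
    - [[0,0,0],[0,0,0.2],1]
    - [[0,0,0],[0,0,0.2],1]

```text
t: 8.12
ee_pos: [649.0, 190.9, 273.8]
orientation: [-3.12, -0.368, -0.0]
ft_force: [-0.1, -0.2, -3.7]
width: 17.7
```

>>> arm_command:
  moves:
    - [[0,0,0],[0,0,0.1],1]
    - [[0,0,0],[0,0,0.1],1]

```text
t: 8.38
ee_pos: [649.0, 190.9, 274.8]
orientation: [-3.12, -0.368, -0.0]
ft_force: [0.1, -0.0, -4.2]
width: 17.9
```

>>> arm_command:
  moves:
    - [[0,0,0],[0,0,0.1],1]
    - [[0,0,0],[0,0,0.1],1]

```text
t: 8.62
ee_pos: [649.0, 190.9, 275.8]
orientation: [-3.12, -0.368, -0.0]
ft_force: [-0.2, -0.7, -3.9]
width: 18.0
```

>>> arm_command:
  moves:
    - [[0,0,0],[0,0,0.1],1]
    - [[0,0,0],[0,0,0.1],1]

```text
t: 8.88
ee_pos: [649.0, 190.9, 276.8]
orientation: [3.12, 0.368, 0.0]
ft_force: [-0.6, 0.3, -4.1]
width: 17.3
```

>>> arm_command:
  moves:
    - [[0,0,0],[0,0,0.1],1]
    - [[0,0,0],[0,0,0.1],1]

```text
t: 9.12
ee_pos: [649.0, 190.9, 277.8]
orientation: [-3.12, -0.368, -0.0]
ft_force: [0.0, 0.3, -4.3]
width: 17.7
```

>>> arm_command:
  moves:
    - [[0,0,0],[0,0,0.1],1]
    - [[0,0,0],[0,0,0.1],1]

```text
t: 9.38
ee_pos: [649.0, 190.9, 278.8]
orientation: [-3.12, -0.368, -0.0]
ft_force: [-0.6, -1.0, -4.4]
width: 17.6
```

>>> arm_command:
  moves:
    - [[0,0,0],[0,0,0.1],1]
    - [[0,0,0],[0,0,0.1],1]

```text
t: 9.62
ee_pos: [649.0, 190.9, 279.8]
orientation: [-3.12, -0.368, -0.0]
ft_force: [-0.2, -0.3, -4.1]
width: 17.4
```

>>> arm_command:
  moves:
    - [[0,0,0],[0,0,0.1],1]
    - [[0,0,0],[0,0,0.1],1]

```text
t: 9.88
ee_pos: [649.0, 190.9, 280.8]
orientation: [-3.12, -0.368, -0.0]
ft_force: [-0.2, -0.5, -2.6]
width: 17.5
```

>>> arm_command:
  moves:
    - [[0,0,0],[0,0,0.1],1]
    - [[0,0,0],[0,0,0.1],1]

```text
t: 10.12
ee_pos: [649.0, 190.9, 281.8]
orientation: [3.12, 0.368, 0.0]
ft_force: [0.3, -0.0, -3.0]
width: 18.1
```

>>> arm_command:
  moves:
    - [[0,0,0],[0,0,0.1],1]
    - [[0,0,0],[0,0,0.1],1]

```text
t: 10.38
ee_pos: [649.0, 190.9, 282.8]
orientation: [-3.12, -0.368, -0.0]
ft_force: [0.1, -0.4, -4.1]
width: 17.8
```

>>> arm_command:
  moves:
    - [[0,0,0],[0,0,0.1],1]
    - [[0,0,0],[0,0,0.1],1]

```text
t: 10.62
ee_pos: [649.0, 190.9, 283.8]
orientation: [-3.12, -0.368, -0.0]
ft_force: [-0.2, 1.0, -4.6]
width: 17.5
```

>>> arm_command:
  moves:
    - [[0,0,0],[0,0,0.1],1]
    - [[0,0,0],[0,0,0.1],1]

```text
t: 10.88
ee_pos: [649.0, 190.9, 284.8]
orientation: [3.12, 0.368, 0.0]
ft_force: [-0.3, -0.4, -2.5]
width: 17.8
```

Run:
```python
from workcell import optics,readout
from h import *
im=optics.get_image("scene"); cv2.imwrite("pics/s2.png",im); w=optics.get_image("wrist")
c=np.zeros((560,800,3),np.uint8); a=cv2.resize(im[210:385,210:350],None,fx=3.2,fy=3.2,interpolation=cv2.INTER_CUBIC)[:,:400]
c[:a.shape[0],:a.shape[1]]=a; b=cv2.resize(w,(400,300)); c[:300,400:]=b; cv2.imwrite("pics/c2.png",c)
```

```text
(no output)
```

View pics/c2.png

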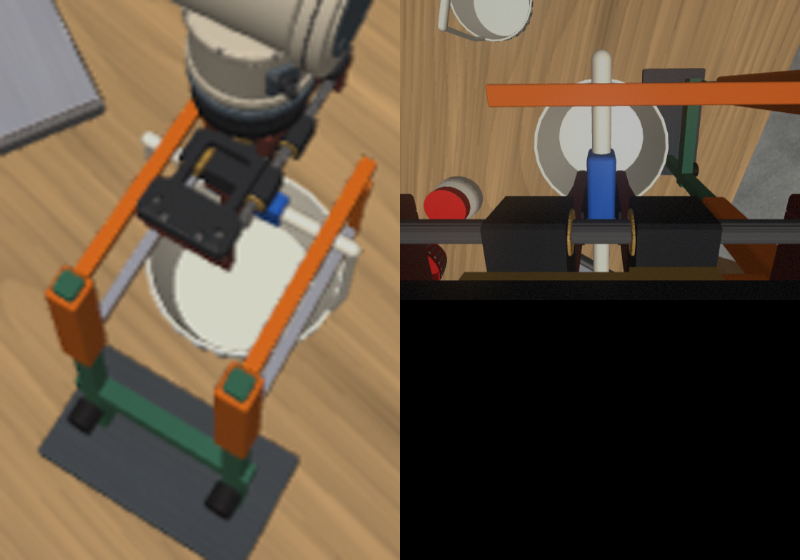

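The bar is close beneath the keepers, as seen at scene crop (345,245), and still free. I'll keep feeling upward.

>>> arm_command:
  moves:
    - [[0,0,0],[0,0,0.1],1]
    - [[0,0,0],[0,0,0.1],1]

```text
t: 11.22
ee_pos: [648.9, 190.8, 285.5]
orientation: [3.12, 0.368, -0.001]
ft_force: [0.3, 0.4, -4.9]
width: 17.7
```

>>> arm_command:
  moves:
    - [[0,0,0],[0,0,0.1],1]
    - [[0,0,0],[0,0,0.1],1]

```text
t: 11.48
ee_pos: [648.8, 190.8, 285.7]
orientation: [3.12, 0.368, -0.001]
ft_force: [4.1, 0.7, -13.3]
width: 17.5
```

>>> arm_command:
  moves:
    - [[0,0,0],[0,0,0.1],1]
    - [[0,0,0],[0,0,0.1],1]

```text
t: 11.72
ee_pos: [648.8, 190.8, 285.8]
orientation: [3.12, 0.368, -0.002]
ft_force: [5.9, 1.5, -19.1]
width: 17.9
```

Contact came at TCP z of about 285.4 (peak about 15 N), so the mid-gap TCP z is about 281.3. I'll lower by 6.3 mm from the command and draw out level.

>>> arm_command:
  moves:
    - [[0,0,0],[0,0,-0.63],1]
    - [[0,0,0],[0,0,-0.63],1]
    - [[0,0,0],[0,0,-0.63],1]

```text
t: 12.1
ee_pos: [649.2, 190.9, 282.3]
orientation: [-3.12, -0.368, -0.002]
ft_force: [0.1, -0.1, -3.4]
width: 17.6
```

>>> arm_command:
  moves:
    - [[0,0,0],[-0.49,-0.12,0],1]
    - [[0,0,0],[-0.97,-0.23,0],1]
    - [[0,0,0],[-1.46,-0.35,0],1]
    - [[0,0,0],[-1.94,-0.47,0],1]
    - [[0,0,0],[-2.43,-0.59,0],1]
    - [[0,0,0],[-2.92,-0.7,0],1]
    - [[0,0,0],[-3.4,-0.82,0],1]
    - [[0,0,0],[-3.4,-0.82,0],1]

```text
t: 13.1
ee_pos: [614.6, 182.6, 281.4]
orientation: [3.12, 0.368, -0.0]
ft_force: [-0.1, 0.1, -3.9]
width: 18.1
```

>>> arm_command:
  moves:
    - [[0,0,0],[-0.4,-0.09,0],1]
    - [[0,0,0],[-0.8,-0.19,0],1]
    - [[0,0,0],[-1.2,-0.29,0],1]
    - [[0,0,0],[-1.6,-0.38,0],1]
    - [[0,0,0],[-2,-0.48,0],1]
    - [[0,0,0],[-2,-0.48,0],1]

```text
t: 13.85
ee_pos: [594.7, 177.8, 281.5]
orientation: [-3.12, -0.368, 0.0]
ft_force: [-0.3, 0.2, -3.3]
width: 18.0
```

>>> arm_command:
  moves:
    - [[0,0,0],[-0.6,-0.14,0],1]
    - [[0,0,0],[-1.2,-0.29,0],1]
    - [[0,0,0],[-1.8,-0.43,0],1]
    - [[0,0,0],[-2.4,-0.58,0],1]
    - [[0,0,0],[-3.2,-0.77,0],1]
    - [[0,0,0],[-4,-0.96,0],1]
    - [[0,0,0],[-4.8,-1.16,0],1]
    - [[0,0,0],[-4.8,-1.16,0],1]

```text
t: 14.85
ee_pos: [546.4, 166.1, 281.5]
orientation: [3.12, 0.368, -0.0]
ft_force: [-0.0, 0.4, -4.4]
width: 17.8
```

>>> arm_command:
  moves:
    - [[0,0,0],[-1,-0.24,0],1]
    - [[0,0,0],[-2,-0.48,0],1]
    - [[0,0,0],[-3,-0.72,0],1]
    - [[0,0,0],[-4,-0.96,0],1]
    - [[0,0,0],[-5,-1.2,0],1]
    - [[0,0,0],[-6,-1.44,0],1]
    - [[0,0,0],[-7,-1.69,0],1]
    - [[0,0,0],[-7,-1.69,0],1]

```text
t: 15.85
ee_pos: [476.2, 149.2, 281.4]
orientation: [3.12, 0.368, -0.0]
ft_force: [0.1, 0.3, -4.2]
width: 18.0
```

The basket is clear of the rack at rack x of about −165. Carrying it to the plate at about (643,−217), first sideways away from the rack.

>>> arm_command:
  moves:
    - [[0,0,0],[0,-2,0],1]
    - [[0,0,0],[0.5,-5,0],1]
    - [[0,0,0],[1.5,-8.5,0],1]
    - [[0,0,0],[2.5,-12,0],1]
    - [[0,0,0],[4,-15.5,0],1]
    - [[0,0,0],[5.5,-19,0],1]
    - [[0,0,0],[7,-22,0],1]
    - [[0,0,0],[8.5,-25,0],1]

```text
t: 16.85
ee_pos: [562.8, -101.9, 281.3]
orientation: [3.12, 0.368, 0.001]
ft_force: [-0.8, 0.4, -3.6]
width: 17.8
```

>>> arm_command:
  moves:
    - [[0,0,0],[1.7,-2.7,0],1]
    - [[0,0,0],[3.4,-5.2,0],1]
    - [[0,0,0],[5,-7.7,0],1]
    - [[0,0,0],[6.5,-9.7,0],1]
    - [[0,0,0],[7.5,-11],1]

```text
invalid input
```

>>> arm_command:
  moves:
    - [[0,0,0],[1.7,-2.7,0],1]
    - [[0,0,0],[3.4,-5.2,0],1]
    - [[0,0,0],[5,-7.7,0],1]
    - [[0,0,0],[6.5,-9.7,0],1]
    - [[0,0,0],[7.5,-11,0],1]
    - [[0,0,0],[8.1,-11.6,0],1]
    - [[0,0,0],[8.1,-11.6,0],1]
    - [[0,0,0],[8.1,-11.6,0],1]

```text
t: 17.85
ee_pos: [642.6, -215.9, 281.4]
orientation: [-3.119, -0.369, 0.001]
ft_force: [-0.0, 0.2, -4.6]
width: 17.5
```

Run:
```python
from workcell import optics,readout
from h import *
o=readout.get_obs(); print(o['ee_pos'],o['moment'])
m=optics.camera_model("scene"); im=optics.get_image("scene"); im2=im.copy()
f=o['ee_pos']+[0,0,8.3-180]
for a in range(0,360,10):
    q=proj(m,[[f[0]+62*np.cos(np.radians(a)),f[1]+62*np.sin(np.radians(a)),f[2]],[f[0]+80*np.cos(np.radians(a)),f[1]+80*np.sin(np.radians(a)),f[2]+60]])
    for p,c in zip(q,((0,255,0),(0,0,255))): cv2.circle(im2,tuple(int(x) for x in p.round()),0,c,-1)
q=proj(m,[[643,-217,30]])[0]; cv2.circle(im2,tuple(int(x) for x in q.round()),1,(0,255,255),-1)
cv2.imwrite("pics/c3.png",cv2.resize(im2[120:300,100:300],None,fx=3,fy=3))
```

```text
[ 642.62883129 -215.94065924  281.35093658] [-0.11468485  0.06616716  0.00941762]
```

View pics/c3.png

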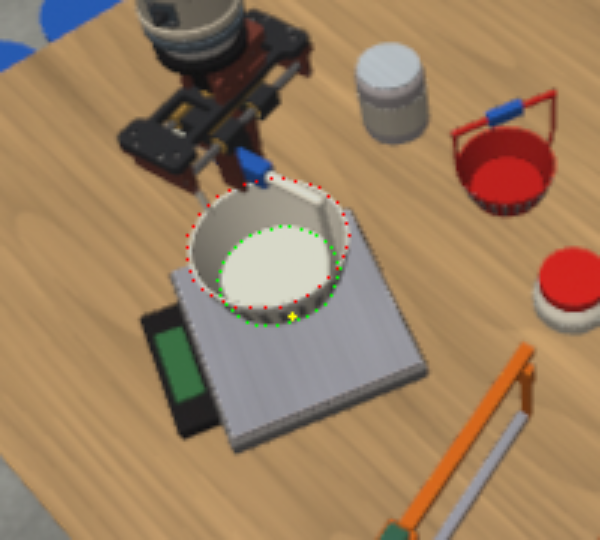

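The projected rim and foot rings match the basket, and the plate centre mark (292,316) is close to where its diagonals cross at (295,321). Lowering.

>>> arm_command:
  moves:
    - [[0,0,0],[0,-0.1,-1.5],1]
    - [[0,0,0],[0,-0.1,-3],1]
    - [[0,0,0],[0,-0.1,-4.3],1]
    - [[0,0,0],[0,-0.1,-5.5],1]
    - [[0,0,0],[0,-0.1,-6.5],1]
    - [[0,0,0],[0,-0.1,-7.2],1]
    - [[0,0,0],[0,-0.1,-7.5],1]
    - [[0,0,0],[0,-0.1,-7.5],1]

```text
t: 18.9
ee_pos: [643.0, -217.7, 206.4]
orientation: [3.12, 0.368, 0.0]
ft_force: [0.5, 0.5, -4.5]
width: 18.0
```

>>> arm_command:
  moves:
    - [[0,0,0],[0,0,-0.1],1]
    - [[0,0,0],[0,0,-0.2],1]
    - [[0,0,0],[0,0,-0.3],1]
    - [[0,0,0],[0,0,-0.3],1]

```text
t: 19.4
ee_pos: [642.9, -217.6, 203.3]
orientation: [-3.12, -0.368, 0.0]
ft_force: [-0.8, -0.6, -3.9]
width: 17.8
```

>>> arm_command:
  moves:
    - [[0,0,0],[0,0,-0.1],1]
    - [[0,0,0],[0,0,-0.1],1]

```text
t: 19.65
ee_pos: [642.9, -217.6, 202.3]
orientation: [-3.12, -0.368, 0.0]
ft_force: [0.5, 0.2, -3.4]
width: 18.2
```

>>> arm_command:
  moves:
    - [[0,0,0],[0,0,-0.1],1]
    - [[0,0,0],[0,0,-0.1],1]

```text
t: 19.9
ee_pos: [643.1, -217.6, 201.9]
orientation: [3.12, 0.368, 0.001]
ft_force: [-0.8, 1.0, 1.1]
width: 17.8
```

Contact at TCP z of about 202, with the force going from −4 to +1 N. I'll add 0.5 mm, hold, then release.

>>> arm_command:
  moves:
    - [[0,0,0],[0,0,-0.05],1]
    - [[0,0,0],[0,0,-0.05],1]
    - [[0,0,0],[0,0,-0.05],0.75]
    - [[0,0,0],[0,0,-0.05],0.5]
    - [[0,0,0],[0,0,-0.05],0.2]
    - [[0,0,0],[0,0,-0.05],0]
    - [[0,0,0],[0,0,-0.05],0]
    - [[0,0,0],[0,0,-0.05],0]

```text
t: 20.9
ee_pos: [643.0, -217.6, 200.8]
orientation: [-3.12, -0.368, 0.0]
ft_force: [0.6, -0.3, -0.4]
width: 68.4
```

>>> arm_command:
  moves:
    - [[0,0,0],[0,0,1],0]
    - [[0,0,0],[0,0,3],0]
    - [[0,0,0],[0,0,6],0]
    - [[0,0,0],[0,0,10],0]
    - [[0,0,0],[0,0,14],0]
    - [[0,0,0],[0,0,18],0]
    - [[0,0,0],[0,0,20],0]
    - [[0,0,0],[0,0,20],0]

```text
t: 21.9
ee_pos: [643.7, -217.9, 404.6]
orientation: [3.117, 0.368, 0.008]
ft_force: [0.0, 0.1, -0.6]
width: 88.0
```

Run:
```python
from workcell import optics,readout
from h import *
o=readout.get_obs(); print(o['t'],o['ee_pos'],o['ft_force'],o['qvel'].round(4))
m=optics.camera_model("scene"); im2=optics.get_image("scene")
h=cv2.cvtColor(im2,cv2.COLOR_BGR2HSV);k=cv2.inRange(h,(105,150,60),(125,255,255)); N,l,st,ce=cv2.connectedComponentsWithStats(k)
print([ce[i].round(1) for i in range(1,N) if st[i,4]>40])
f=np.array([643,-217.6,30]); print("grip expected",proj(m,[f+[0,0,185]]))
for a in range(0,360,10):
    q=proj(m,[[f[0]+62*np.cos(np.radians(a)),f[1]+62*np.sin(np.radians(a)),f[2]],[f[0]+80*np.cos(np.radians(a)),f[1]+80*np.sin(np.radians(a)),f[2]+60]])
    for p,c in zip(q,((0,255,0),(0,0,255))): cv2.circle(im2,tuple(int(x) for x in p.round()),0,c,-1)
cv2.imwrite("pics/c4.png",cv2.resize(im2[100:300,100:300],None,fx=3,fy=3))
```

```text
21.9 [ 643.66175509 -217.895323    404.55664935] [ 0.04808808  0.11914142 -0.60517102] [-0.0014  0.0313  0.0563 -0.0014 -0.023  -0.0022]
[array([357.7,   6.3]), array([468.3,  35.8]), array([211.3,  59.9]), array([184.9,  85.6]), array([127.2, 117.1]), array([ 85.6, 144.8]), array([267.7, 157.2]), array([185.3, 191.1]), array([415. , 259.9]), array([380.9, 281. ])]
grip expected [[185.33920641 190.49489866]]
```

View pics/c4.png

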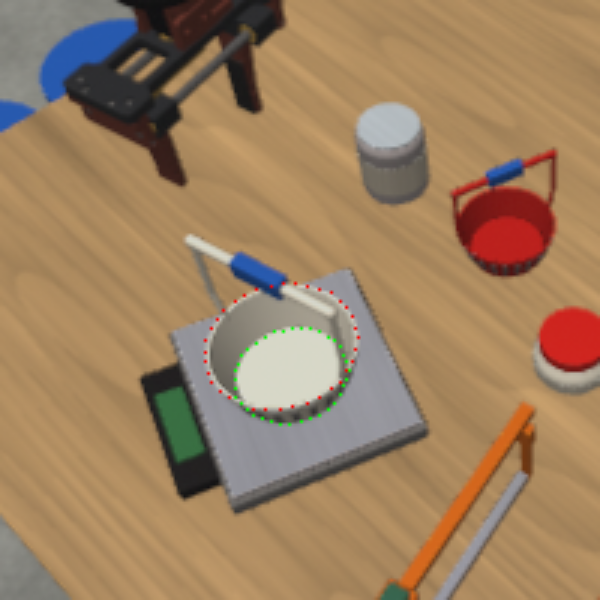

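The basket stands free and upright, centred on the plate. Its grip is at (185.3,191.1) against an expected (185.3,190.5). The gripper is well clear above it, so I'm handing in.

```bash
python3 -c "
from workcell import close_job;print(close_job())"
```

```text
the job is handed in; nothing more can be done
None
```

The white skimmer basket is off the rack and standing upright in the middle of the scale's plate. I handed the job in at about 22 s of the 64 s allowed; no verdict is reported.

**What I did:**
- I gripped the blue grip and raised it until the bar touched the keeper bars. The force on the arm rose by about 15 N above the basket's weight, against the 35 N limit.
- I lowered it 4 mm to the middle of the gap and drew it out level to about 165 mm in front of the hanging place, with no contact felt.
- I carried it to the scale and set it down with about 5 N, then released it and lifted the gripper about 200 mm clear.

**Last checks:**
- In the final scene picture the basket is upright and matches its expected outline. The grip is within 1 pixel (roughly 3–4 mm) of where it should be.
- The foot is at about (643, −217.6), and I measured the plate's centre at about (643, −217).
- The gripper is fully open and the wrist force is about 0.
- The tub and can look undisturbed in the last picture. The bottle's blue body was within 1 pixel of where it was in the first picture.

**One disagreement:** from the first pictures I had the keeper undersides at about 292 mm, but by touch they were at about 300 mm. I used the height I felt.

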